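# Fetch the ball valve from behind the spray cans

## Robot

A 7-joint arm with a two-finger parallel gripper is mounted at the origin on the work surface. World frame = base frame: x ahead of the robot, y to its left, z up, the work surface at z = 0. Lengths are in m, angles in rad, forces in N, time in s.
With the tool pointing down it reaches from about 0.35 to 0.9 m from the base axis. Payload 8.1 kg.
Tool frame: the origin (TCP) lies between the finger pads; the fingertips stand ahead of it and the grasp point (between the pads) is the TCP (arm.nose_length is the z of the fingertips in the tool frame, in m); z points along the fingers, y is the line along which they close (so a half turn about z gives the same grasp; the last joint's range is limited). The gripper opens to 92 mm and grips with 3 to 60 N. Pads are 19 mm wide; open, the fingers measure 130 mm over their backs; the gripper's body (75 mm by 190 mm) begins 47 mm behind the grasp point.
Start: joints at [1.057, 0.434, 0.025, 1.573, -0.012, 1.134, -0.075], TCP at [0.25, -0.573, 0.246] pointing down, gripper open.
Joint ranges: [-2.62, 2.62], [-0.44, 2.09], [-1.27, 1.32], [0.08, 2.57], [-1.32, 4.46], [0.12, 2], [-2.74, 2.74]. Speed limits (rad/s): [2.22, 2.22, 3.01, 3.01, 3.14, 3.14, 3.14].

## Interface

Orientations are given as a rotation vector (axis times angle).
In Python, from cell import sensors, optics, arm gives the robot as it stands.
- The arm moves only by the tool arm_command, never from a script. Its argument "deltas" is one flat list of numbers, 7 for each row, row after row: the turn, a rotation vector about the world's x, y, z as a fraction of full scale, then the shift along the world's x, y, z as a fraction of full scale, then the finger opening in mm, from 0 to 91.8. In form: [wx, wy, wz, dx, dy, dz, fingers, wx, wy, wz, dx, dy, dz, fingers, ...]. A call has 1 to 20 rows; each row is the pose to reach, as a shift and turn from the pose commanded when the call began; what a row does not reach only later rows make up. Full scale, the value 1, is 1 m for a shift and 90 degrees for a turn. A row lasts 1/10 s, in which the tool goes at most 50 mm and 8.59 degrees, less where a joint would pass 70% of its speed; a pose out of reach is approached as far as the arm can. A call with a number of a shift or a turn outside -1 to 1 is refused whole. A call with a gripper value outside its range is refused whole. The fingers move at their own pace and stop on an object; "force" is the grip in N (left out, the last holds). Time passes only in rows, so rows that repeat a pose let the fingers close. It gives the time, the measured TCP pose, the force, the opening and the grip force at its end, in the units of the state.
- sensors.observe(): the state, without advancing time (a new reading comes with each control period).
- optics.get_image(name): name is "side" or "top" or "wrist"; returns the picture (384x512x3 uint8, blue, green, red); there is no depth.
- optics.calibration(name): a dict with "camera_matrix" (3x3 intrinsics, pixels), "D" ([k1, k2, p1, p2, k3] as OpenCV has them; the pictures are not rectified), "rvec" (rotation vector, rad) and "tvec" (3), from world to camera coordinates, as OpenCV has them. Camera axes: x right, y down, z forward; pixel columns grow to the right and rows downward; lengths in m; the calibration is good to about 2 mm. A picture is of the moment at which its call begins: read the wrist's pose just before it. calibration takes no time and is no camera call; for the wrist camera it gives the pose at the moment of the call.
- arm.sign_off(): hands the job in; it is judged then, once.
The state is a dict: "clock": time; "joints": joint angles; "dq": joint speeds; "joint_efforts": joint torques, N m; "position": TCP position; "ee_rot": TCP orientation; "force": force on the tool from outside, world axes, zero at the start; "ft_torque": the same for the moment, N m; "width": opening from 0.0 (shut) to 1.0 (fully open); "gripper_force": force on a finger pad.
Only numpy, scipy, OpenCV 4.12 (cv2) and the standard library are available. Lean on these libraries where they do the work, as an engineer would, in place of code of your own. Each camera call takes 0.05 s, during which the arm holds its last target. There are 200 camera calls.

## Task

The brass ball valve with the red handle is needed on the pipe jig, but the yellow can, the blue can and the green bottle stand in front of it in the tray. Clear all three out onto the black rubber mat, standing up; then fetch the valve and lay it in the jig's two V supports, in line with the copper pipes, midway between their ends and handle up; then stand each container back in the tray, centred on the spot of its own colour. Knock nothing over and leave the other things on the bench and in the tray where they are.

Things in the scene. Friction and masses are not known exactly. Their poses are not given: they have to be found in the camera images.
- yellow_can_mid (a point): Upright closed container, body 54 mm diameter and straight-sided from its base to 118 mm up, 150 mm tall over a narrower white cap (38 mm); yellow aerosol can with a white paper band. It starts standing on the coloured spot of its own body colour, in the front row of the tray. This point is on its axis, 73 mm above its base; z axis up. 0.2 kg.
- blue_can_mid (a point): Upright closed container, body 54 mm diameter and straight-sided from its base to 118 mm up, 145 mm tall over a small red spray button (18 mm); blue aerosol can with an aluminium band and dome. It starts standing on the coloured spot of its own body colour, in the front row of the tray. This point is on its axis, 73 mm above its base; z axis up. 0.2 kg.
- green_bottle_mid (a point): Upright closed container, body 54 mm diameter and straight-sided from its base to 118 mm up, 145 mm tall over a black pointed spout (26 mm collar); green bottle with a white band. It starts standing on the coloured spot of its own body colour, in the front row of the tray. This point is on its axis, 73 mm above its base; z axis up. 0.2 kg.
- valve_mid (a point): Brass ball valve lying behind the containers, 88 mm long along its y axis (the run), ends alike. Middle eight-sided, 36 mm across (x axis), 28 mm long; round ends 31 mm diameter. Red butterfly handle, 46 mm along y, 10 mm thick, over the middle, up to 38 mm above this point. This point: middle of the run axis, 18 mm above its underside; z up. 0.42 kg.
- mark_yellow: Flat yellow painted spot, 66 mm diameter, on the tray floor: home of the yellow can. Origin: its centre at floor level. The three spots lie in a row 70 mm apart, in any order.
- mark_blue: Flat blue painted spot, 66 mm diameter, on the tray floor: home of the blue can. Origin: its centre at floor level.
- mark_green: Flat green painted spot, 66 mm diameter, on the tray floor: home of the green bottle. Origin: its centre at floor level.
- tray: Fixed grey sheet-steel tray, 170 mm (x axis, front to back) by 240 mm (y axis); origin under its centre at bench level, floor 3 mm above that. Side and back walls 45 mm high, front lip (the -x side, towards the robot) 10 mm. A copper elbow and a copper coupling (up to 45 mm high) in its rear corners stay there.
- mat: Fixed black rubber mat on the bench, left or right of the tray, 220 mm (x axis) by 200 mm (y axis), 4 mm thick: the side area, empty at the start, with room for the three containers. Origin: centre of its underside, at bench level.
- jig_seat (a point): Fixed pipe jig on the other side of the tray: aluminium plate 100 x 270 mm, 10 mm thick; copper pipes in blue clamps (71 mm high) along its y axis, ends 124 mm apart; between them two steel V supports, 52 mm high, 10 mm wide, 31 mm either side of the middle, space between free down to the plate. This point: where the valve's run axis middle belongs, 50 mm over the bench; z up, y along the pipes.

How it is judged:
By the outcome, as a careful person would: the job done as asked, in the order asked, and still so for the second after the job is handed in, with the robot touching nothing.
It also fails if it takes over 144 s, if anything falls off the work surface, if the arm or the gripper's body presses on something with over 40 N, if the wrist force passes 120 N, or if a joint passes its speed limit or range.

## Working session

There is one attempt and no reset: what is moved stays moved. The work goes in short steps, Python scripts to look and compute and a tool call to move; the robot and the scene stay as the last step left them, time stands still between calls to the robot, and variables do not carry over. Pictures are saved under pics/ and viewed, at most 14 in all, crops included, and the job is handed in when it is done.

Besides the shell and the picture viewer there is one more tool, called after "Request:" as name(argument=value, ...), one argument or row to a line, values as JSON. arm_command: Moves the arm, as the interface text tells. Its arguments: {"type":"object","properties":{"deltas":{"type":"array","items":{"type":"number"}},"force":{"type":"number"}},"required":["deltas"]}

```bash
ls; mkdir -p pics; python3 - <<'E'
from cell import sensors, optics, arm
import cv2,numpy as np
for n in("top","side"):
    im=optics.get_image(n); cv2.imwrite(f"pics/{n}0.png",im)
    c=optics.calibration(n); R=cv2.Rodrigues(np.array(c["rvec"]))[0]; print(n,-R.T@np.array(c["tvec"]).ravel(),R[2],c["camera_matrix"],c["D"])
s=sensors.observe(); print(s, arm.nose_length)
E
```

```text
pics
top [ 0.40801743 -0.01811861  1.23474598] [ 0.12963956  0.01319632 -0.99147337] [[439.11428494   0.         257.30910367]
 [  0.         439.11428494 191.26680393]
 [  0.           0.           1.        ]] [-0.0959151  0.         0.         0.         0.       ]
side [0.12461306 0.82108165 0.6170554 ] [ 0.37573682 -0.77300485 -0.51116079] [[483.54662762   0.         265.91081667]
 [  0.         483.54662762 191.47180767]
 [  0.           0.           1.        ]] [0.01168587 0.         0.         0.         0.        ]
{'clock': 0.1, 'joints': array([ 1.05740022,  0.43517207,  0.02496607,  1.57400448, -0.01156875,
        1.13396403, -0.07510647]), 'dq': array([ 1.05679708e-03, -2.17846255e-03,  5.09527382e-04, -2.56791067e-03,
       -2.67512250e-05, -1.63259633e-03, -7.50753831e-04]), 'joint_efforts': array([ 3.22723659e-03, -6.69131541e+01,  9.88004319e-01, -3.15146434e+01,
       -6.05121371e-02,  3.74553446e-02,  7.86168357e-05]), 'position': array([ 0.24936858, -0.57263907,  0.24501231]), 'ee_rot': array([-3.07426724e+00, -6.40391387e-01,  6.82864506e-04]), 'force': array([ 0.34997741,  0.88697768, -0.27817147]), 'ft_torque': array([-0.00510338, -0.03478862, -0.06107809]), 'gripper_force': 0.0, 'width': 1.0005485495716415} 0.019
```

View pics/top0.png

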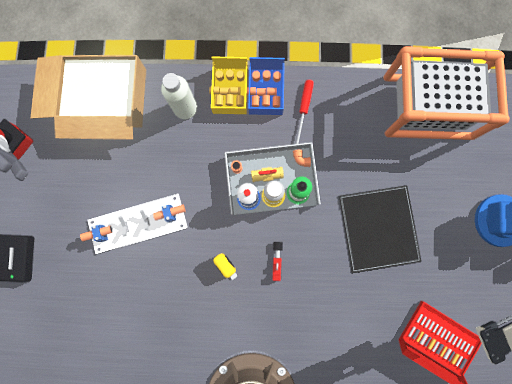

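View pics/side0.png

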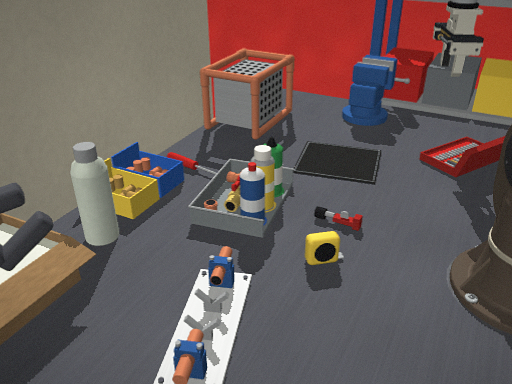

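The top view shows blue (248,197), yellow (273,193) and green (301,188) in the tray's front row. The valve is behind them at about (267,173). The mat is at right (380,228) and the jig at left (138,224). The side view agrees. Next I'll measure by mask.

```bash
cat > h.py <<'E'
import cv2,numpy as np
from cell import sensors, optics, arm
def cam(n):
    c=optics.calibration(n); return np.array(c["camera_matrix"]),np.array(c["D"]),np.array(c["rvec"],float),np.array(c["tvec"],float).ravel()
def rays(c,px):
    K,D,r,t=c; R=cv2.Rodrigues(r)[0]
    u=cv2.undistortPoints(np.array(px,float).reshape(-1,1,2),K,D).reshape(-1,2)
    return -R.T@t, np.c_[u,np.ones(len(u))]@R
def plane(c,px,z):
    o,d=rays(c,px); return o+d*((z-o[2])/d[:,2])[:,None]
def tri(obs):  # [(cam,px),...] -> point, rms miss
    A=np.zeros((3,3));b=np.zeros(3);L=[]
    for c,p in obs:
        o,d=rays(c,[p]); d=d[0]/np.linalg.norm(d[0]); P=np.eye(3)-np.outer(d,d); A+=P;b+=P@o;L.append((o,P))
    x=np.linalg.solve(A,b); return x,np.sqrt(np.mean([np.sum((P@(x-o))**2) for o,P in L]))
def proj(c,X): return cv2.projectPoints(np.array(X,float).reshape(-1,1,3),c[2],c[3],c[0],c[1])[0].reshape(-1,2)
def blobs(im,lo,hi,amin=15,roi=None):
    h=cv2.cvtColor(im,cv2.COLOR_BGR2HSV); lo=np.array(lo);hi=np.array(hi)
    m=cv2.inRange(h,lo,hi) if lo[0]<=hi[0] else cv2.inRange(h,lo,np.array([179,*hi[1:]]))|cv2.inRange(h,np.array([0,*lo[1:]]),hi)
    if roi: k=np.zeros_like(m);k[roi[1]:roi[3],roi[0]:roi[2]]=1;m=m*k
    n,l,s,c=cv2.connectedComponentsWithStats(m)
    return sorted([(int(s[i,4]),c[i].round(1),s[i,:4],l==i) for i in range(1,n) if s[i,4]>=amin],key=lambda q:-q[0])
E
python3 - <<'E'
from h import *
t=cv2.imread("pics/top0.png");s=cv2.imread("pics/side0.png");ct,cs=cam("top"),cam("side")
def show(n,im,lo,hi,roi,k=5):
    for b in blobs(im,lo,hi,6,roi)[:k]: print(n,b[0],b[1],b[2])
R=(215,140,325,220); S=(190,130,300,235)
for n,im,r in(("T",t,R),("S",s,S)):
    show(n+" red",im,(172,130,90),(6,255,255),r); show(n+" yel",im,(20,120,90),(34,255,255),r); show(n+" grn",im,(45,100,40),(85,255,255),r);show(n+" blu",im,(100,120,40),(125,255,255),r)
J=(75,190,195,260)
show("T jigblu",t,(100,120,60),(125,255,255),J);show("T cop",t,(3,110,80),(18,255,255),J)
show("S jigblu",s,(100,120,40),(125,255,255),(150,240,260,384));show("S cop",s,(3,110,60),(18,255,255),(150,240,260,384))
m=blobs(t,(0,0,0),(179,255,45),500,(325,170,440,290))
for b in m[:2]: 
    r=cv2.minAreaRect(np.argwhere(b[3])[:,::-1].astype(np.float32)); P=plane(ct,cv2.boxPoints(r),.004); print("mat",b[0],b[1],P.round(3),P.mean(0))
for n,im,b,f in(("ttray",t,(215,135,330,220),6),("tjig",t,(75,185,195,260),6)):
    cv2.imwrite(f"pics/{n}.png",cv2.resize(im[b[1]:b[3],b[0]:b[2]],None,fx=f,fy=f,interpolation=cv2.INTER_CUBIC))
E
```

```text
T red 52 [266.7 171.8] [259 170  17   5]
T red 31 [246.5 192.3] [244 189   6   7]
T yel 160 [266.4 176.6] [252 172  31  10]
T yel 88 [272.6 201. ] [262 190  23  17]
T yel 22 [266.7 168.9] [262 168  11   3]
T yel 22 [271.6 200.5] [265 197  15   6]
T yel 14 [255.2 171.1] [251 170  10   3]
T grn 381 [299.5 189.6] [287 177  25  27]
T blu 66 [250.4 203.2] [237 192  24  18]
S red 68 [235.6 183.8] [231 176   9  15]
S red 63 [192.9 164.1] [190 159   8  11]
S red 63 [251.7 166. ] [248 162   8   9]
S yel 189 [268.1 173.1] [256 164  19  21]
S yel 187 [233.6 199.2] [225 188  15  24]
S yel 173 [269.3 200.9] [265 190  11  22]
S grn 200 [277.1 155. ] [271 144  12  25]
S grn 101 [278.1 190.2] [274 183  10  14]
S grn 6 [264.5 143.7] [263 143   4   2]
S blu 430 [252.  189.3] [240 178  24  22]
S blu 139 [254.8 214.8] [241 209  26  16]
T jigblu 120 [ 98.  233.1] [ 92 225  16  17]
T jigblu 90 [167.8 212.5] [163 205  13  15]
T cop 93 [177.4 209.5] [171 205  14  10]
T cop 90 [ 85.9 235.7] [ 80 231  13  10]
T cop 69 [105.  230.5] [100 226  12  10]
T cop 54 [158.  215.1] [154 211   9   9]
S jigblu 662 [192.7 357.7] [174 341  33  38]
S jigblu 432 [223.1 270.3] [208 256  26  32]
S jigblu 10 [211.3 284.2] [210 282   5   4]
S cop 430 [183.3 369. ] [173 354  21  30]
S cop 149 [195.4 335.2] [188 329  15  13]
S cop 135 [218.3 272.3] [211 266  14  18]
S cop 109 [225.5 251.5] [219 246  13  11]
```

View pics/ttray.png

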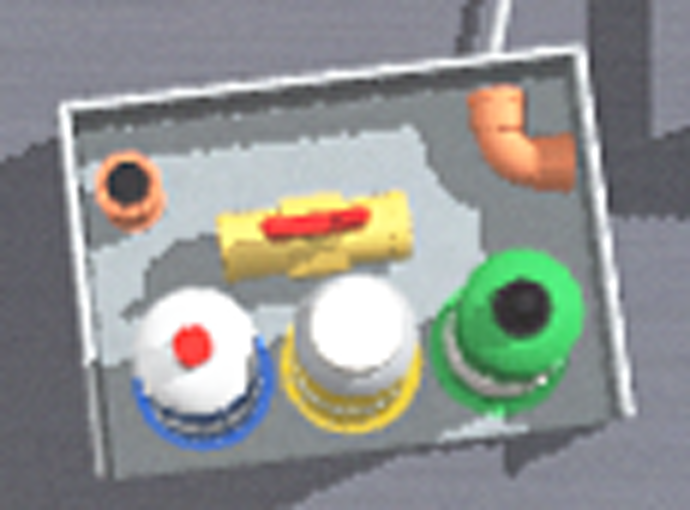

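View pics/tjig.png

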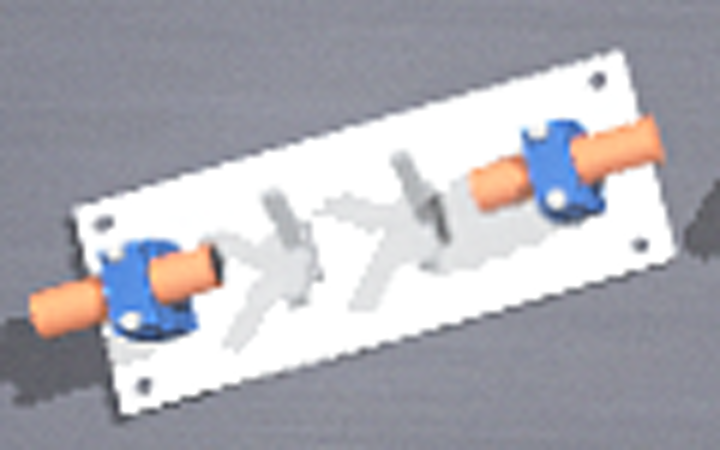

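The tray crop shows the button at crop (193,345), the cap at (363,318), the spout at (522,305), and the valve centred near (315,235) with its handle along the run. The jig crop shows pipe inner ends near (220,265) and (475,190).

```bash
python3 - <<'E'
from h import *
ct,cs=cam("top"),cam("side"); t=cv2.imread("pics/top0.png")
f=lambda x,y,o=(215,135):(o[0]+x/6-.4,o[1]+y/6-.4)
for n,p,z in(("blue",f(193,345),.148),("yel",f(363,318),.153),("grn",f(522,302),.146)): print(n,plane(ct,[p],z)[0].round(4))
print("blue tri",tri([(ct,f(193,345)),(cs,(251.7,166))]))
print("handle tri",tri([(ct,f(316,220)),(cs,(235.6,183.8))]))
v=plane(ct,[f(220,246),f(412,223)],.021); print("valve ends",v,v.mean(0),np.degrees(np.arctan2(*(v[0]-v[1])[[0,1]])))
T=plane(ct,[f(62,105),f(580,48)],.045); print("tray back",T,"yaw",np.degrees(np.arctan2(-(T[0]-T[1])[0],(T[0]-T[1])[1])))
g=lambda x,y:f(x,y,(75,185))
P=plane(ct,[g(222,268),g(472,192),g(35,316),g(662,140)],.058);print("pipe tops",P)
C=plane(ct,[g(75,208),g(622,52),g(678,255),g(120,415)],.01);print("jig plate",C,C.mean(0))
for a,b in((0,1),(3,2)): d=C[a]-C[b];print(np.degrees(np.arctan2(-d[0],d[1])),np.linalg.norm(d))
d=P[2]-P[3];print("pipe yaw",np.degrees(np.arctan2(-d[0],d[1])))
gr=cv2.cvtColor(t,cv2.COLOR_BGR2GRAY)[180:280,330:430]; m=(gr<55).astype(np.uint8); m=cv2.morphologyEx(m,cv2.MORPH_OPEN,np.ones((5,5)))
c=max(cv2.findContours(m,0,2)[0],key=cv2.contourArea)+[330,180]; B=plane(ct,cv2.boxPoints(cv2.minAreaRect(c.astype(np.float32))),.004); print("mat",B,B.mean(0))
E
```

```text
blue [0.5474 0.0226 0.148 ]
yel [ 0.5597 -0.0477  0.153 ]
grn [ 0.5689 -0.1142  0.146 ]
blue tri (array([0.5473634 , 0.02247841, 0.14233829]), np.float64(0.0008366509113758806))
handle tri (array([ 0.61719519, -0.02851594,  0.05501609]), np.float64(0.0007300382124360722))
valve ends [[ 0.61058564  0.01604216  0.021     ]
 [ 0.62352833 -0.07338609  0.021     ]] [ 0.61705698 -0.02867196  0.021     ] -8.23507494936353
tray back [[ 0.6709284   0.09007396  0.045     ]
 [ 0.70329789 -0.14875973  0.045     ]] yaw 7.718353454844086
pipe tops [[0.44883085 0.39017262 0.058     ]
 [0.48630725 0.27718612 0.058     ]
 [0.42444887 0.47608123 0.058     ]
 [0.51197481 0.19191121 0.058     ]]
jig plate [[0.47669698 0.48019471 0.01      ]
 [0.55730665 0.22132671 0.01      ]
 [0.46263101 0.19060486 0.01      ]
 [0.38018832 0.45180495 0.01      ]] [0.46920574 0.33598281 0.01      ]
17.296219267516058 0.27112831519212893
17.51728166531978 0.27390196527588584
pipe yaw 17.11912292048847Traceback (most recent call last):
  File "<stdin>", line 15, in <module>
ValueError: max() iterable argument is empty
```

```bash
cat >> h.py <<'E'
from scipy.spatial.transform import Rotation as Ro
def ydir():
    R=Ro.from_rotvec(sensors.observe()["ee_rot"]).as_matrix(); return R
def go(x,y,z,yaw):  # yaw (deg): direction of tool closing line; deltas for straight-down pose
    s=sensors.observe(); R=Ro.from_rotvec(s["ee_rot"]).as_matrix()
    best=None
    for k in(0,180):
        a=np.radians(yaw+k); Y=np.array([np.cos(a),np.sin(a),0]);Z=np.array([0,0,-1.]);T=np.c_[np.cross(Y,Z),Y,Z]
        w=Ro.from_matrix(T@R.T).as_rotvec()
        if best is None or np.linalg.norm(w)<np.linalg.norm(best): best=w
    print("turn",(best/(np.pi/2)).round(4),"shift",(np.array([x,y,z])-s["position"]).round(4),"at",s["position"].round(4),"t",s["clock"],"j",s["joints"].round(2))
E
python3 - <<'E'
from h import *
ct=cam("top")
M=plane(ct,[(341,196),(409,186),(421,263),(353,272)],.004);print(M,M.mean(0))
R=ydir();print(R.round(3)); go(.56,-.05,.42,8)
c=cam("wrist");o,d=rays(c,[(256,192)]);print("wristcam",o-sensors.observe()["position"],d, R.T@(o-sensors.observe()["position"]))
E
```

```text
[[ 0.56091161 -0.23864036  0.004     ]
 [ 0.59409787 -0.43432477  0.004     ]
 [ 0.37685598 -0.4652942   0.004     ]
 [ 0.34912273 -0.27281936  0.004     ]] [ 0.47024705 -0.35276967  0.004     ]
[[ 0.917  0.399 -0.001]
 [ 0.399 -0.917  0.001]
 [-0.    -0.001 -1.   ]]
turn [-4.000e-04 -9.000e-04  8.274e-01] shift [0.3106 0.5226 0.175 ] at [ 0.2494 -0.5726  0.245 ] t 0.1 j [ 1.06  0.44  0.02  1.57 -0.01  1.13 -0.08]
wristcam [0.0598255  0.02622844 0.13856893] [[-0.21279521 -0.10414465 -0.97167586]] [ 0.06530096 -0.00035264 -0.13857861]
```

Request:
arm_command(
  deltas=[0,0,0,0,0,0.05,91,0,0,0,0,0,0.1,91,0,0,0.8274,0.31,0.5226,0.175,91,0,0,0.8274,0.31,0.5226,0.175,91,0,0,0.8274,0.31,0.5226,0.175,91,0,0,0.8274,0.31,0.5226,0.175,91,0,0,0.8274,0.31,0.5226,0.175,91,0,0,0.8274,0.31,0.5226,0.175,91,0,0,0.8274,0.31,0.5226,0.175,91,0,0,0.8274,0.31,0.5226,0.175,91,0,0,0.8274,0.31,0.5226,0.175,91,0,0,0.8274,0.31,0.5226,0.175,91,0,0,0.8274,0.31,0.5226,0.175,91,0,0,0.8274,0.31,0.5226,0.175,91,0,0,0.8274,0.31,0.5226,0.175,91,0,0,0.8274,0.31,0.5226,0.175,91,0,0,0.8274,0.31,0.5226,0.175,91],
  force=20,
)

```text
clock: 1.8
position: [0.5592, -0.0515, 0.4202]
ee_rot: [-2.062, -2.37, 0.002]
force: [0.4, -0.6, -0.7]
width: 0.992
gripper_force: 0.0
```

```bash
python3 - <<'E'
from h import *
go(.56,-.05,.42,8)
np.save("w1.npy",np.array(cam("wrist"),dtype=object),allow_pickle=True)
cv2.imwrite("pics/w1.png",optics.get_image("wrist"))
c=cam("wrist");print(proj(c,[[.5474,.0226,.148],[.5597,-.0477,.153],[.5689,-.1142,.146],[.617,-.0287,.021]]).round(1))
E
```

```text
turn [ 0.0005 -0.0007  0.0004] shift [ 0.0008  0.0015 -0.0002] at [ 0.5592 -0.0515  0.4202] t 1.8 j [ 0.35  0.29 -0.49  1.4   0.13  1.49  0.01]
[[252.5 111.1]
 [254.4 165.5]
 [254.2 211.2]
 [287.4 148.1]]
```

View pics/w1.png

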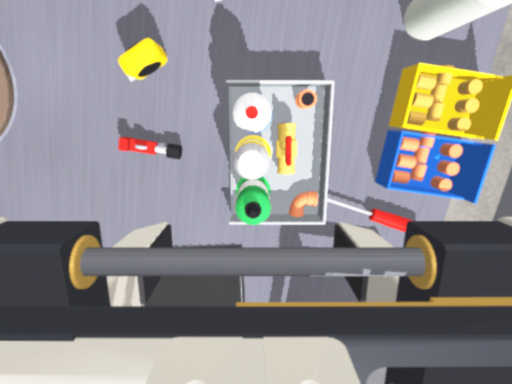

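The wrist view shows the button at (252,112), white cap near (253,158), spout at (253,210), and valve handle at (289,150). All are close to the predicted points. Next I'll triangulate top with wrist.

```bash
python3 - <<'E'
from h import *
ct=cam("top");cw=cam("wrist");im=cv2.imread("pics/w1.png");t=cv2.imread("pics/top0.png")
f=lambda x,y:(215+x/6-.4,135+y/6-.4)
R=(232,80,330,222)
def first(lo,hi,roi,I=im): b=blobs(I,lo,hi,8,roi);return b[0][1],b[0][0],b[0][2]
for n,b in(("button",first((172,120,80),(6,255,255),(235,90,270,135))),("handle",first((172,120,80),(6,255,255),(275,120,305,190))),("spout",first((0,0,0),(179,255,60),(238,190,270,222))),("valve",first((20,90,90),(34,255,255),(275,110,305,190)))): print(n,*b)
print(tri([(ct,f(193,345)),(cw,first((172,120,80),(6,255,255),(235,90,270,135))[0])]))
print(tri([(ct,f(316,220)),(cw,first((172,120,80),(6,255,255),(275,120,305,190))[0])]))
print(tri([(ct,f(522,302)),(cw,first((0,0,0),(179,255,60),(238,190,270,222))[0])]))
cv2.imwrite("pics/w1c.png",cv2.resize(im[75:230,222:340],None,fx=5,fy=3.8*5/3.8,interpolation=cv2.INTER_CUBIC)[:600])
E
```

```text
button [251.3 111.8] 107 [246 106  12  12]
handle [288.  150.1] 133 [286 137   5  28]
spout [252.2 208.6] 128 [246 203  14  13]
valve [285.  146.9] 690 [276 123  20  51]
(array([0.54595293, 0.02174924, 0.15978657]), np.float64(0.00041834271752698297))
(array([ 0.61141862, -0.02728023,  0.08504748]), np.float64(0.0012834526224177526))
(array([ 0.56776887, -0.11367037,  0.13987415]), np.float64(0.0022893572974249186))
```

View pics/w1c.png

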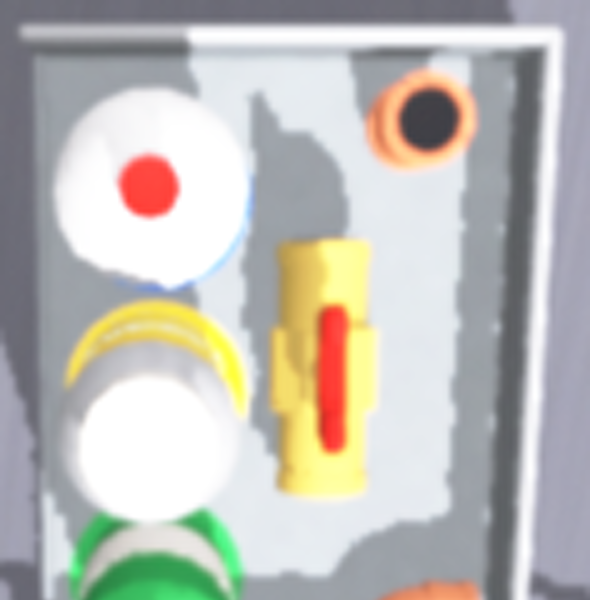

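The crop shows the valve with its handle along the run, and the cap centre at crop (150,447). I'll start with the green bottle: go above it, descend, and close.

Request:
arm_command(
  deltas=[0,0,0,0.009,-0.0635,0,80,0,0,0,0.009,-0.0635,0,80,0,0,0,0.009,-0.0635,-0.05,80,0,0,0,0.009,-0.0635,-0.1,80,0,0,0,0.009,-0.0635,-0.15,80,0,0,0,0.009,-0.0635,-0.2,80,0,0,0,0.009,-0.0635,-0.24,80,0,0,0,0.009,-0.0635,-0.265,80,0,0,0,0.009,-0.0635,-0.285,80,0,0,0,0.009,-0.0635,-0.3,80,0,0,0,0.009,-0.0635,-0.308,80,0,0,0,0.009,-0.0635,-0.308,80],
)

```text
clock: 3.05
position: [0.5675, -0.1155, 0.1119]
ee_rot: [-2.063, -2.368, 0.002]
force: [0.5, 0.1, 1.1]
width: 0.872
gripper_force: 0.0
```

Request:
arm_command(
  deltas=[0,0,0,0,0,0,40,0,0,0,0,0,0,40,0,0,0,0,0,0,40,0,0,0,0,0,0,40,0,0,0,0,0,0,40],
  force=20,
)

```text
clock: 3.55
position: [0.5688, -0.114, 0.1133]
ee_rot: [2.061, 2.37, 0.0]
force: [-1.7, 0.3, 4.4]
width: 0.589
gripper_force: 20.0
```

```bash
python3 - <<'E'
from h import *
go(.519,-.4005,.114,8); print(sensors.observe()["force"],sensors.observe()["width"]*91.8)
E
```

```text
turn [0.0002 0.0005 0.0001] shift [-0.0498 -0.2865  0.0007] at [ 0.5688 -0.114   0.1133] t 3.55 j [ 0.4   0.54 -0.41  1.81  0.28  0.85 -0.01]
[-1.67231399  0.32427468  4.41293077] 54.0763123854455
```

Request:
arm_command(
  deltas=[0,0,0,0,0,0.015,40,0,0,0,0,0,0.05,40,0,0,0,0,0,0.09,40,0,0,0,-0.002,-0.01,0.1,40,0,0,0,-0.006,-0.035,0.1,40,0,0,0,-0.013,-0.075,0.1,40,0,0,0,-0.02,-0.115,0.1,40,0,0,0,-0.028,-0.16,0.1,40,0,0,0,-0.036,-0.205,0.1,40,0,0,0,-0.043,-0.245,0.1,40,0,0,0,-0.048,-0.275,0.1,40,0,0,0,-0.05,-0.2865,0.09,40,0,0,0,-0.05,-0.2865,0.06,40,0,0,0,-0.05,-0.2865,0.03,40,0,0,0,-0.05,-0.2865,0.012,40,0,0,0,-0.05,-0.2865,0.004,40,0,0,0,-0.05,-0.2865,0.002,40,0,0,0,-0.05,-0.2865,0.002,40],
)

```text
clock: 5.35
position: [0.5187, -0.3999, 0.1145]
ee_rot: [-2.06, -2.371, -0.0]
force: [0.1, -0.8, -2.3]
width: 0.583
gripper_force: 20.0
```

```bash
python3 - <<'E'
from h import *
go(.519,-.4005,.114,8); print(sensors.observe()["force"],sensors.observe()["width"]*91.8)
cv2.imwrite("pics/s1.png",optics.get_image("side")[100:230,190:400]);go(.519,-.4005,.114,8)
E
```

```text
turn [-0.0003 -0.0001 -0.0003] shift [ 0.0003 -0.0006 -0.0005] at [ 0.5187 -0.3999  0.1145] t 5.35 j [ 0.8   0.63 -0.35  1.61  0.26  0.94  0.5 ]
[ 0.07897189 -0.76171486 -2.31419213] 53.5640873688644
turn [-0.0001  0.0003 -0.0003] shift [ 0.0001 -0.0005 -0.0009] at [ 0.5189 -0.4     0.1149] t 5.4 j [ 0.8   0.63 -0.35  1.61  0.26  0.94  0.5 ]
```

Request:
arm_command(
  deltas=[0,0,0,0,0,-0.001,40,0,0,0,0,0,-0.002,40,0,0,0,0,0,-0.002,40],
)

```text
clock: 5.7
position: [0.519, -0.4006, 0.1137]
ee_rot: [2.06, 2.37, 0.0]
force: [-2.4, 1.3, 3.8]
width: 0.582
gripper_force: 20.0
```

Request:
arm_command(
  deltas=[0,0,0,0,0,0,80,0,0,0,0,0,0,80,0,0,0,0,0,0.01,80,0,0,0,0,0,0.05,80,0,0,0,0,0,0.09,80,0,0,0,0.0395,0.3535,0.09,80,0,0,0,0.0395,0.3535,0.09,80,0,0,0,0.0395,0.3535,0.09,80,0,0,0,0.0395,0.3535,0.09,80,0,0,0,0.0395,0.3535,0.09,80,0,0,0,0.0395,0.3535,0.09,80,0,0,0,0.0395,0.3535,0.09,80,0,0,0,0.0395,0.3535,0.09,80,0,0,0,0.0395,0.3535,0.09,80,0,0,0,0.0395,0.3535,0.09,80],
  force=20,
)

```text
clock: 7.2
position: [0.5581, -0.0484, 0.203]
ee_rot: [2.062, 2.369, -0.001]
force: [0.2, -0.6, 0.7]
width: 0.87
gripper_force: 0.0
```

```bash
python3 - <<'E'
from h import *
go(.5585,-.047,.112,8); print(sensors.observe()["width"])
cv2.imwrite("pics/t2.png",optics.get_image("top"));cv2.imwrite("pics/s2.png",optics.get_image("side"))
im=np.hstack([cv2.imread("pics/t2.png")[120:300,210:440],cv2.imread("pics/s2.png")[90:270,180:410]])
cv2.imwrite("pics/c2.png",cv2.resize(im,None,fx=1.7,fy=1.7))
E
```

```text
turn [0.0007 0.0001 0.0008] shift [ 0.0004  0.0014 -0.091 ] at [ 0.5581 -0.0484  0.203 ] t 7.2 j [ 0.33  0.42 -0.46  1.76  0.21  1.02 -0.07]
0.8704014645662138
```

View pics/c2.png

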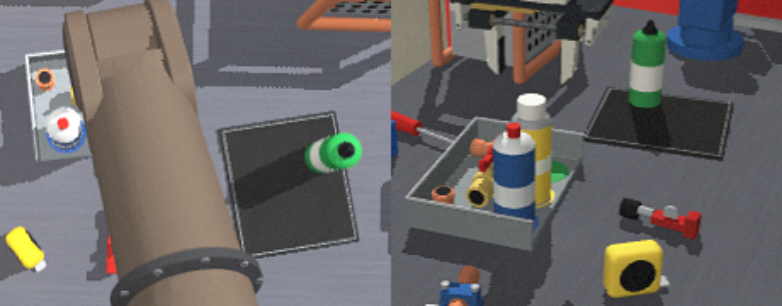

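Green stands upright on the mat, within its edges. The yellow can is next.

Request:
arm_command(
  deltas=[0,0,0,0.0004,0.001,-0.03,80,0,0,0,0.0004,0.001,-0.055,80,0,0,0,0.0004,0.001,-0.075,80,0,0,0,0.0004,0.001,-0.086,80,0,0,0,0.0004,0.001,-0.09,80,0,0,0,0.0004,0.001,-0.09,40,0,0,0,0.0004,0.001,-0.09,40,0,0,0,0.0004,0.001,-0.09,40,0,0,0,0.0004,0.001,-0.09,40,0,0,0,0.0004,0.001,-0.09,40],
  force=20,
)

```text
clock: 8.3
position: [0.5587, -0.046, 0.1134]
ee_rot: [2.061, 2.37, 0.001]
force: [-1.7, -1.1, 4.6]
width: 0.583
gripper_force: 20.0
```

```bash
python3 - <<'E'
from h import *
go(.4306,-.36,.114,8); print(sensors.observe()["force"],sensors.observe()["width"]*91.8)
E
```

```text
turn [0.0002 0.0005 0.    ] shift [-0.1281 -0.314   0.0006] at [ 0.5587 -0.046   0.1134] t 8.3 j [ 0.3   0.52 -0.43  1.85  0.28  0.83 -0.14]
[-1.74434241 -1.07534273  4.56756146] 53.56122432096933
```

Request:
arm_command(
  deltas=[0,0,0,0,0,0.015,40,0,0,0,0,0,0.05,40,0,0,0,0,0,0.09,40,0,0,0,-0.004,-0.01,0.1,40,0,0,0,-0.014,-0.035,0.1,40,0,0,0,-0.029,-0.07,0.1,40,0,0,0,-0.045,-0.11,0.1,40,0,0,0,-0.061,-0.15,0.1,40,0,0,0,-0.078,-0.19,0.1,40,0,0,0,-0.094,-0.23,0.1,40,0,0,0,-0.11,-0.27,0.1,40,0,0,0,-0.122,-0.3,0.1,40,0,0,0,-0.128,-0.314,0.09,40,0,0,0,-0.128,-0.314,0.06,40,0,0,0,-0.128,-0.314,0.03,40,0,0,0,-0.128,-0.314,0.012,40,0,0,0,-0.128,-0.314,0.004,40,0,0,0,-0.128,-0.314,0.001,40,0,0,0,-0.128,-0.314,0.0005,40,0,0,0,-0.128,-0.314,0.0005,40],
)

```text
clock: 10.3
position: [0.4293, -0.3596, 0.1139]
ee_rot: [-2.06, -2.37, 0.002]
force: [-7.3, 1.3, 9.1]
width: 0.588
gripper_force: 20.1
```

Request:
arm_command(
  deltas=[0,0,0,0,0,0.0005,80,0,0,0,0,0,0.0005,80,0,0,0,0,0,0.01,80,0,0,0,0,0,0.05,80,0,0,0,0,0,0.09,80,0,0,0,0.1165,0.382,0.09,80,0,0,0,0.1165,0.382,0.09,80,0,0,0,0.1165,0.382,0.09,80,0,0,0,0.1165,0.382,0.09,80,0,0,0,0.1165,0.382,0.09,80,0,0,0,0.1165,0.382,0.09,80,0,0,0,0.1165,0.382,0.09,80,0,0,0,0.1165,0.382,0.09,80,0,0,0,0.1165,0.382,0.09,80,0,0,0,0.1165,0.382,0.09,80,0,0,0,0.1165,0.382,0.09,80],
)

```text
clock: 11.9
position: [0.5469, 0.021, 0.2035]
ee_rot: [2.062, 2.37, -0.001]
force: [-0.2, 0.0, -0.5]
width: 0.87
gripper_force: 0.0
```

```bash
python3 - <<'E'
from h import *
go(.5467,.0222,.112,8); print(sensors.observe()["width"])
E
```

```text
turn [0.0004 0.0001 0.0006] shift [-0.0002  0.0012 -0.0915] at [0.5469 0.021  0.2035] t 11.9 j [ 0.23  0.4  -0.49  1.79  0.22  1.01 -0.21]
0.8697284320206844
```

Request:
arm_command(
  deltas=[0,0,0,0,0.001,-0.03,80,0,0,0,0,0.001,-0.055,80,0,0,0,0,0.001,-0.075,80,0,0,0,0,0.001,-0.086,80,0,0,0,0,0.001,-0.09,80,0,0,0,0,0.001,-0.09,40,0,0,0,0,0.001,-0.09,40,0,0,0,0,0.001,-0.09,40,0,0,0,0,0.001,-0.09,40,0,0,0,0,0.001,-0.09,40],
  force=20,
)

```text
clock: 12.9
position: [0.5474, 0.0232, 0.114]
ee_rot: [2.06, 2.37, 0.001]
force: [-0.4, -0.4, 5.9]
width: 0.587
gripper_force: 20.0
```

```bash
python3 - <<'E'
from h import *
go(.5,-.292,.114,8); print(sensors.observe()["force"],sensors.observe()["width"]*91.8)
E
```

```text
turn [ 0.      0.0008 -0.    ] shift [-0.0474 -0.3152  0.    ] at [0.5474 0.0232 0.114 ] t 12.9 j [ 0.19  0.5  -0.46  1.88  0.3   0.82 -0.28]
[-0.41768664 -0.39974404  5.85920352] 53.85703540475323
```

Request:
arm_command(
  deltas=[0,0,0,0,0,0.015,40,0,0,0,0,0,0.05,40,0,0,0,0,0,0.09,40,0,0,0,-0.0015,-0.01,0.1,40,0,0,0,-0.005,-0.035,0.1,40,0,0,0,-0.0105,-0.07,0.1,40,0,0,0,-0.0165,-0.11,0.1,40,0,0,0,-0.0225,-0.15,0.1,40,0,0,0,-0.0285,-0.19,0.1,40,0,0,0,-0.0345,-0.23,0.1,40,0,0,0,-0.0405,-0.27,0.1,40,0,0,0,-0.045,-0.3,0.1,40,0,0,0,-0.0475,-0.315,0.09,40,0,0,0,-0.0475,-0.315,0.06,40,0,0,0,-0.0475,-0.315,0.03,40,0,0,0,-0.0475,-0.315,0.012,40,0,0,0,-0.0475,-0.315,0.004,40,0,0,0,-0.0475,-0.315,0.001,40,0,0,0,-0.0475,-0.315,0.001,40],
)

```text
clock: 14.8
position: [0.4994, -0.2913, 0.1145]
ee_rot: [-2.06, -2.372, 0.0]
force: [0.3, -1.1, -1.3]
width: 0.587
gripper_force: 20.0
```

Request:
arm_command(
  deltas=[0,0,0,0,0,-0.0015,40,0,0,0,0,0,-0.0015,40,0,0,0,0,0,-0.0015,80,0,0,0,0,0,0,80,0,0,0,0,0,0.01,80,0,0,0,0,0,0.05,80,0,0,0,0,0,0.09,80,0,0,0,0.09,0.212,0.187,80,0,0,0,0.09,0.212,0.187,80,0,0,0,0.09,0.212,0.187,80,0,0,0,0.09,0.212,0.187,80,0,0,0,0.09,0.212,0.187,80,0,0,0,0.09,0.212,0.187,80,0,0,0,0.09,0.212,0.187,80,0,0,0,0.09,0.212,0.187,80],
)

```text
clock: 16.3
position: [0.589, -0.0812, 0.301]
ee_rot: [-2.063, -2.37, 0.002]
force: [0.2, -0.7, -0.2]
width: 0.874
gripper_force: 0.0
```

```bash
cat >> h.py <<'E'
def ell(im,lo,hi,c,roi):  # centre and axes of biggest blob's fitted ellipse
    b=blobs(im,lo,hi,30,roi)[0]; k=max(cv2.findContours(b[3].astype(np.uint8),0,1)[0],key=cv2.contourArea); return cv2.fitEllipse(cv2.convexHull(k)),b[0]
E
python3 - <<'E'
from h import *
im=optics.get_image("wrist");cv2.imwrite("pics/w2.png",im);c=cam("wrist");cv2.imwrite("pics/s3.png",optics.get_image("side"))
np.savez("w2.npz",K=c[0],D=c[1],r=c[2],t=c[3])
go(.617,-.0285,.025,8)
print("expect valve",proj(c,[[.617,-.0287,.021]]))
full=(100,0,430,240)
for n,lo,hi,z in(("yellow",(20,90,90),(34,255,255),.003),("blue",(100,100,50),(125,255,255),.003),("green",(45,80,40),(85,255,255),.003),("red",(172,120,80),(6,255,255),.055)):
    for b in blobs(im,lo,hi,60,full)[:4]: print(n,b[0],b[1],b[2],plane(c,[b[1]],z)[0].round(4))
s=cv2.imread("pics/s3.png")[60:260,180:410]
cv2.imwrite("pics/c3.png",np.hstack([cv2.resize(im[0:240,180:410],None,fx=1.7,fy=1.7),cv2.resize(s,(391,408))]))
E
```

```text
turn [ 0.0004 -0.0007  0.0015] shift [ 0.0282  0.0532 -0.2758] at [ 0.5888 -0.0817  0.3008] t 16.4 j [ 0.38  0.39 -0.47  1.54  0.18  1.26  0.02]
expect valve [[279.22833003 132.0222038 ]]
yellow 1678 [234.8 138.5] [212 116  47  46] [ 0.5572 -0.047   0.003 ]
yellow 1221 [276.7 130.1] [264  97  27  68] [ 0.6147 -0.0271  0.003 ]
yellow 822 [422.8  77.8] [410  27  20  79] [0.8013 0.0696 0.003 ]
yellow 359 [109.9  10.2] [100   0  21  26] [0.3762 0.0938 0.003 ]
blue 1944 [412.5 147.3] [392 107  38  81] [ 0.8124 -0.0239  0.003 ]
blue 1895 [234.2  86.7] [211  62  48  51] [0.5478 0.0224 0.003 ]
green 1507 [235.6 186.4] [214 165  44  44] [ 0.5671 -0.1164  0.003 ]
red 309 [400.  217.5] [384 210  41  16] [ 0.793  -0.1164  0.055 ]
red 242 [279.3 132.7] [276 114   7  39] [ 0.6141 -0.0285  0.055 ]
red 138 [103.8 130.7] [100 123  11  17] [ 0.3959 -0.0562  0.055 ]
```

View pics/c3.png

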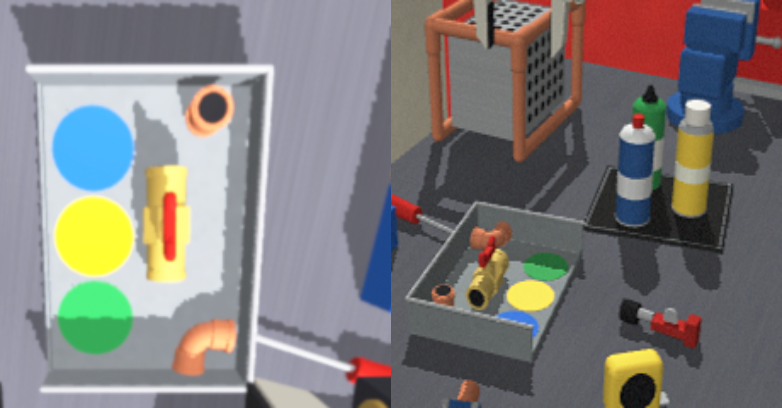

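All three containers stand on the mat. The tray view shows the blue, yellow and green spots at crop (93,147), (93,235) and (95,317), with the valve at (166,224). Now the exact valve pose.

```bash
python3 - <<'E'
from h import *
im=cv2.imread("pics/w2.png");f=np.load("w2.npz");c=(f["K"],f["D"],f["r"],f["t"])
h=cv2.cvtColor(im,cv2.COLOR_BGR2HSV)
m=(cv2.inRange(h,(17,70,60),(36,255,255))|cv2.inRange(h,(172,120,60),(179,255,255))|cv2.inRange(h,(0,120,60),(8,255,255)))
m[:, :260]=0;m[:,300:]=0;m[:90]=0;m[170:]=0;m=cv2.morphologyEx(m,cv2.MORPH_OPEN,np.ones((3,3)))
k=max(cv2.findContours(m,0,1)[0],key=cv2.contourArea).reshape(-1,2)
P=plane(c,k,.021)[:,:2].astype(np.float32);r=cv2.minAreaRect(P*1000);print("rect mm",r)
# end-face lines: per-row mid columns at the round ends
rows=[(v,np.where(m[v])[0]) for v in range(95,170) if m[v].any()]
print("rows",rows[0][0],rows[-1][0])
mids=[(x.min()+x.max())/2 for v,x in rows]; wid=[x.max()-x.min()+1 for v,x in rows]; print(wid)
e=[(v,q) for (v,x),q,w in zip(rows,mids,wid)]
ends=[p for p in e if (rows[0][0]+2<=p[0]<=rows[0][0]+16) or (rows[-1][0]-16<=p[0]<=rows[-1][0]-2)]
W=plane(c,[(q,v) for v,q in ends],.03); l=np.polyfit(W[:,1],W[:,0],1);print("run yaw",np.degrees(np.arctan(-l[0])))
for z in(.021,.036):
  Q=plane(c,[(np.polyval(np.polyfit([a for a,_ in ends],[b for _,b in ends],1),v),v) for v in(rows[0][0],rows[-1][0])],z);print(z,Q,Q.mean(0),np.linalg.norm(Q[0]-Q[1]))
R=blobs(im,(172,120,80),(6,255,255),60,(260,90,300,170))[0]
d=plane(c,np.argwhere(R[3])[:,::-1],.055)[:,:2];print("handle",d.mean(0),cv2.minAreaRect((d*1000).astype(np.float32)))
# height across two wrist places/side
s=cv2.imread("pics/s3.png");b=blobs(s,(172,120,80),(6,255,255),20,(215,160,260,220))
for q in b[:2]: print(q[:3],tri([(c,R[1]),(cam("side"),q[1])]))
# camera bias check: coupling spots vs side
for n,lo,hi,p in(("y",(20,120,90),(34,255,255),(234.8,138.5)),("g",(45,80,40),(85,255,255),(235.6,186.4))):
  for q in blobs(s,lo,hi,40,(235,190,285,240))[:2]: print(n,q[0],q[1],tri([(c,p),(cam("side"),q[1])]))
E
```

```text
rect mm ((613.8231201171875, -28.965221405029297), (35.69783020019531, 90.73694610595703), 9.67428207397461)
rows 97 165
[np.int64(9), np.int64(21), np.int64(24), np.int64(24), np.int64(24), np.int64(24), np.int64(24), np.int64(24), np.int64(23), np.int64(23), np.int64(23), np.int64(23), np.int64(23), np.int64(23), np.int64(23), np.int64(23), np.int64(23), np.int64(23), np.int64(23), np.int64(23), np.int64(23), np.int64(22), np.int64(22), np.int64(23), np.int64(25), np.int64(27), np.int64(27), np.int64(27), np.int64(27), np.int64(27), np.int64(27), np.int64(27), np.int64(27), np.int64(27), np.int64(27), np.int64(27), np.int64(27), np.int64(27), np.int64(27), np.int64(27), np.int64(27), np.int64(27), np.int64(27), np.int64(27), np.int64(27), np.int64(27), np.int64(24), np.int64(23), np.int64(22), np.int64(22), np.int64(22), np.int64(22), np.int64(22), np.int64(22), np.int64(22), np.int64(22), np.int64(22), np.int64(22), np.int64(22), np.int64(22), np.int64(22), np.int64(22), np.int64(22), np.int64(23), np.int64(23), np.int64(23), np.int64(22), np.int64(20), np.int64(5)]
run yaw 9.2443
[... 199 characters left out ...]

 [ 0.62012719 -0.07163264  0.036     ]] [ 0.61309965 -0.0284524   0.036     ] 0.08749673753174593
handle [ 0.61411817 -0.02857642] ((613.8359985351562, -29.238746643066406), (7.5402936935424805, 46.802528381347656), 9.300468444824219)
(84, array([236.3, 183. ]), array([231, 175,  11,  16], dtype=int32)) (array([ 0.61401996, -0.02825801,  0.05797357]), np.float64(0.0002175587216160182))
y 327 [261.5 204.5] (array([ 0.5575423 , -0.04672516,  0.00433003]), np.float64(0.0002815457583270768))
y 166 [239.6 197. ] (array([ 0.57971488, -0.03150964,  0.03089139]), np.float64(0.024960481874694938))
g 165 [270.6 192.8] (array([ 0.56731223, -0.11769986, -0.00387983]), np.float64(0.0005050206881161175))
```

Request:
arm_command(
  deltas=[0,0,0.0155,0.0252,0.0532,0,60,0,0,0.0155,0.0252,0.0532,0,60,0,0,0.0155,0.0252,0.0532,-0.045,60,0,0,0.0155,0.0252,0.0532,-0.09,60,0,0,0.0155,0.0252,0.0532,-0.135,60,0,0,0.0155,0.0252,0.0532,-0.175,60,0,0,0.0155,0.0252,0.0532,-0.21,60,0,0,0.0155,0.0252,0.0532,-0.235,60,0,0,0.0155,0.0252,0.0532,-0.255,60,0,0,0.0155,0.0252,0.0532,-0.268,60,0,0,0.0155,0.0252,0.0532,-0.275,60,0,0,0.0155,0.0252,0.0532,-0.275,60],
)

```text
clock: 17.6
position: [0.6143, -0.0271, 0.0257]
ee_rot: [-2.032, -2.395, 0.001]
force: [0.6, -0.7, -0.7]
width: 0.654
gripper_force: 0.0
```

```bash
python3 - <<'E'
from h import *
go(.614,-.0285,.0255,9.3); print(sensors.observe()["force"],sensors.observe()["width"]*91.8)
E
```

```text
turn [ 0.     -0.0006 -0.0007] shift [-0.0003 -0.0014 -0.0002] at [ 0.6143 -0.0271  0.0257] t 17.6 j [ 0.22  0.7  -0.39  1.77  0.37  0.74 -0.2 ]
[ 0.62716608 -0.67622471 -0.71914931] 60.046634326241666
```

Request:
arm_command(
  deltas=[0,0,0,0,-0.001,0,60,0,0,0,0,-0.001,0,20,0,0,0,0,-0.001,0,20,0,0,0,0,-0.001,0,20,0,0,0,0,-0.001,0,20,0,0,0,0,-0.001,0,20],
  force=35,
)

```text
clock: 18.2
position: [0.6151, -0.0277, 0.0267]
ee_rot: [2.032, 2.395, 0.001]
force: [0.8, -0.4, 3.6]
width: 0.39
gripper_force: 35.0
```

Request:
arm_command(
  deltas=[0,0,0,0,0,0.01,20,0,0,0,0,0,0.035,20,0,0,0,0,0,0.075,20,0,0,0,0,0,0.12,20,0,0,0.01,-0.005,0.01,0.16,20,0,0,0.03,-0.02,0.035,0.19,20,0,0,0.05,-0.038,0.07,0.21,20,0,0,0.07,-0.056,0.105,0.22,20,0,0,0.088,-0.075,0.14,0.22,20,0,0,0.088,-0.095,0.178,0.22,20,0,0,0.088,-0.115,0.215,0.22,20,0,0,0.088,-0.132,0.245,0.22,20,0,0,0.088,-0.144,0.267,0.22,20,0,0,0.088,-0.144,0.267,0.22,20,0,0,0.088,-0.144,0.267,0.22,20],
)

```text
clock: 19.7
position: [0.47, 0.2392, 0.2462]
ee_rot: [1.86, 2.532, -0.002]
force: [0.8, -0.4, -3.5]
width: 0.389
gripper_force: 35.0
```

```bash
python3 - <<'E'
from h import *
s=sensors.observe();print(s["width"]*91.8,s["force"])
c=cam("wrist");im=optics.get_image("wrist");cv2.imwrite("pics/w3.png",im);cv2.imwrite("pics/s4.png",optics.get_image("side"));cv2.imwrite("pics/t4.png",optics.get_image("top"))
np.savez("w3.npz",K=c[0],D=c[1],r=c[2],t=c[3]);go(.468,.335,.0545,17.3)
cv2.imwrite("pics/w3b.png",cv2.resize(im[:270,60:460],None,fx=2,fy=2))
E
```

```text
35.703985593114595 [ 0.76783635 -0.40887239 -3.46366002]
turn [ 0.0006 -0.0002  0.0011] shift [-0.0031  0.0971 -0.1915] at [0.4711 0.2379 0.246 ] t 19.85 j [-0.09  0.35 -0.62  1.77  0.22  1.1  -0.49]
```

View pics/w3b.png

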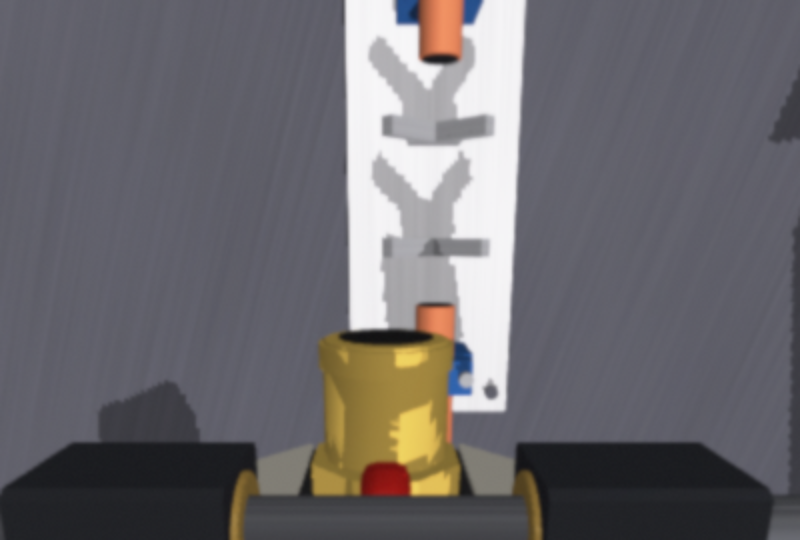

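The wrist view shows the far pipe's end bore at crop (441,58) and the near pipe's end at (435,304). The V supports span u 384–490 at v≈247 and u 383–494 at v≈126.

```bash
python3 - <<'E'
from h import *
f=np.load("w3.npz");c=(f["K"],f["D"],f["r"],f["t"]);im=cv2.imread("pics/w3.png")
g=lambda *p:[(60+x/2-.25,y/2-.25) for x,y in p]
yw=lambda d:np.degrees(np.arctan2(-d[0],d[1]))
a=plane(c,g((418.5,20),(459.5,20),(421,45),(462,45),(417,310),(455,310),(417.5,325),(454.5,325)),.05)
print("pipe widths",np.linalg.norm(a[::2]-a[1::2],axis=1)); m=(a[::2]+a[1::2])/2; print(m.round(4)); print("pipe yaw",yw(m[0]-m[3]),yw(m[1]-m[2]))
e=plane(c,g((441,58)),.05)[0]; n=plane(c,g((435,304)),.058)[0]; n[2]=.05; print("ends",e,n,(e+n)/2,np.linalg.norm((e-n)[:2]))
s=plane(c,g((384,240),(489,240),(384,117),(494,119)),.052);print("sup",s.round(4),(s[0]+s[1])/2,(s[2]+s[3])/2,s.mean(0),np.linalg.norm((s[0]+s[1]-s[2]-s[3])/2))
p=plane(c,g((346,2),(350,325),(526,2),(507,405)),.01);print("plate",yw(p[0]-p[1]),yw(p[2]-p[3]),p.round(4))
# side view
S=cv2.imread("pics/s4.png");cs=cam("side")
cv2.imwrite("pics/s4c.png",cv2.resize(S[235:384,130:280],None,fx=4,fy=4,interpolation=cv2.INTER_CUBIC))
print("proj in side crop of ends/mid",[(q-[130,235])*4 for q in proj(cs,[e,n,(e+n)/2])])
E
```

```text
pipe widths [0.02038046 0.02056406 0.02110157 0.02067348]
[[0.4429 0.4104 0.05  ]
 [0.4477 0.4002 0.05  ]
 [0.4874 0.2736 0.05  ]
 [0.4901 0.2656 0.05  ]]
pipe yaw 18.05715940000942 17.42766623272487
ends [0.44932335 0.39448918 0.05      ] [0.48493503 0.27716762 0.05      ] [0.46712919 0.3358284  0.05      ] 0.12260726181045346
sup [[0.4486 0.3009 0.052 ]
 [0.5023 0.3178 0.052 ]
 [0.4303 0.3592 0.052 ]
 [0.4843 0.3752 0.052 ]] [0.47545435 0.30935999 0.052     ] [0.45730395 0.36723965 0.052     ] [0.46637915 0.33829982 0.052     ] 0.0606588202722774
plate 17.330412566222417 17.673497882604835 [[0.3902 0.4164 0.01  ]
 [0.4437 0.2451 0.01  ]
 [0.4852 0.4463 0.01  ]
 [0.5554 0.2257 0.01  ]]
proj in side crop of ends/mid [array([264.59907011, 395.31372391]), array([344.04049097, 183.51149587]), array([306.94778035, 282.41286571])]
```

View pics/s4c.png

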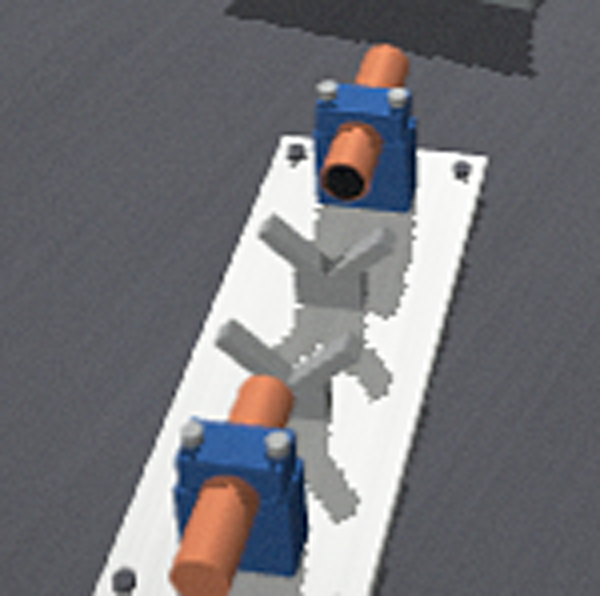

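The side crop shows the near pipe's bore at (345,182) against a predicted (344,183.5), which confirms the 50 mm axis height. Next I'll check where the valve sits in the grip.

```bash
python3 - <<'E'
from h import *
f=np.load("w3.npz");c=(f["K"],f["D"],f["r"],f["t"])
p=plane(c,[(60+387/2-.25,337/2-.25),(60+387/2,332/2)],.2413); tcp=np.array([.4705,.2385,.2413]);u=np.array([-np.sin(np.radians(17.4)),np.cos(np.radians(17.4)),0]);x=np.array([u[1],-u[0],0])
print([( (q-tcp)@u,(q-tcp)@x) for q in p]); s=sensors.observe();R=Ro.from_rotvec(s["ee_rot"]).as_matrix();print(R[:,1],np.degrees(np.arctan2(R[1,1],R[0,1])))
go(.467,.3355,.0547,17.4)
E
```

```text
[(np.float64(0.04435918174402052), np.float64(-0.0010604902841061489)), (np.float64(0.045449739766120975), np.float64(-0.0009419869865720578))]
[ 9.55258269e-01  2.95772325e-01 -6.09069672e-04] 17.203858400399966
turn [ 0.0006 -0.0002  0.0022] shift [-0.0041  0.0976 -0.1913] at [0.4711 0.2379 0.246 ] t 19.85 j [-0.09  0.35 -0.62  1.77  0.22  1.1  -0.49]
```

Request:
arm_command(
  deltas=[0,0,0.002,-0.001,0.02,0,20,0,0,0.002,-0.0025,0.06,0,20,0,0,0.002,-0.0036,0.09,-0.01,20,0,0,0.002,-0.0036,0.097,-0.03,20,0,0,0.002,-0.0036,0.097,-0.07,20,0,0,0.002,-0.0036,0.097,-0.11,20,0,0,0.002,-0.0036,0.097,-0.14,20,0,0,0.002,-0.0036,0.097,-0.163,20,0,0,0.002,-0.0036,0.097,-0.176,20,0,0,0.002,-0.0036,0.097,-0.18,20,0,0,0.002,-0.0036,0.097,-0.18,20,0,0,0.002,-0.0036,0.097,-0.18,20],
)

```text
clock: 21.05
position: [0.4678, 0.3367, 0.0674]
ee_rot: [1.858, 2.533, 0.003]
force: [-0.4, 0.8, -3.2]
width: 0.389
gripper_force: 35.0
```

```bash
python3 - <<'E'
from h import *
go(.467,.3355,.0547,17.4);print(sensors.observe()["force"])
S=optics.get_image("side");W=optics.get_image("wrist");go(.467,.3355,.0547,17.4)
cv2.imwrite("pics/c5.png",np.hstack([cv2.resize(S[225:384,130:290],(400,400)),cv2.resize(W[0:260,130:390],(400,400))]))
E
```

```text
turn [-0.0007  0.001  -0.0008] shift [-0.0008 -0.0012 -0.0127] at [0.4678 0.3367 0.0674] t 21.05 j [-0.35  0.62 -0.53  1.84  0.43  0.79 -0.8 ]
[-0.44839357  0.75026303 -3.21473041]
turn [-0.0008  0.0011 -0.0009] shift [-0.0007 -0.0013 -0.0128] at [0.4677 0.3368 0.0675] t 21.15 j [-0.35  0.62 -0.53  1.84  0.43  0.79 -0.8 ]
```

View pics/c5.png

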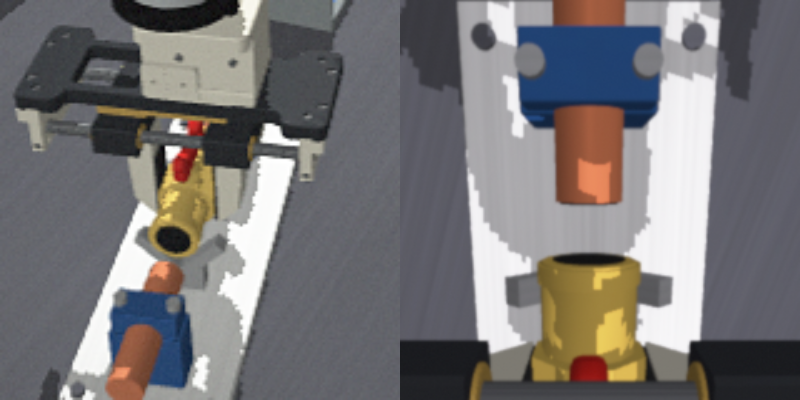

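The valve is in line with the pipe (u≈588 against 589) and centred over the V supports. I'll lower it.

Request:
arm_command(
  deltas=[0,0,0,-0.0007,-0.001,-0.005,20,0,0,0,-0.0007,-0.001,-0.009,20,0,0,0,-0.0007,-0.001,-0.011,20,0,0,0,-0.0007,-0.001,-0.012,20,0,0,0,-0.0007,-0.001,-0.0125,20,0,0,0,-0.0007,-0.001,-0.0125,20],
)

```text
clock: 21.75
position: [0.4681, 0.336, 0.0555]
ee_rot: [1.857, 2.531, 0.005]
force: [1.8, -3.1, 11.9]
width: 0.389
gripper_force: 35.0
```

```bash
python3 - <<'E'
from h import *
go(.467,.3355,.0547,17.4)
c=cam("wrist");im=optics.get_image("wrist");cv2.imwrite("pics/w6.png",im);h=cv2.cvtColor(im,cv2.COLOR_BGR2HSV)
for u in range(245,275,5): print(u,[tuple(int(q) for q in h[v,u]) for v in range(110,176,5)])
E
```

```text
turn [-0.001   0.0024 -0.0008] shift [-0.0011 -0.0005 -0.0008] at [0.4681 0.336  0.0555] t 21.75 j [-0.35  0.64 -0.52  1.85  0.45  0.76 -0.81]
245 [(9, 154, 147), (9, 154, 147), (9, 153, 148), (9, 154, 146), (9, 152, 134), (128, 6, 175), (140, 4, 174), (135, 6, 175), (128, 6, 175), (120, 4, 174), (120, 3, 173), (30, 4, 57), (30, 12, 21), (22, 155, 148)]
250 [(9, 156, 159), (9, 154, 159), (8, 155, 158), (9, 155, 158), (9, 153, 145), (130, 4, 175), (135, 6, 175), (135, 6, 174), (130, 4, 173), (130, 4, 174), (120, 3, 172), (135, 12, 44), (150, 14, 18), (22, 155, 153)]
255 [(9, 156, 165), (9, 154, 164), (9, 155, 164), (9, 156, 163), (9, 153, 150), (130, 5, 170), (130, 5, 169), (130, 5, 170), (140, 5, 169), (135, 6, 169), (135, 3, 168), (120, 6, 43), (0, 13, 20), (22, 155, 215)]
260 [(9, 155, 161), (9, 155, 161), (9, 155, 161), (9, 155, 161), (9, 152, 148), (130, 4, 173), (135, 6, 174), (130, 4, 174), (140, 4, 173), (130, 4, 173), (130, 4, 173), (150, 4, 57), (0, 0, 20), (22, 155, 221)]
265 [(9, 154, 159), (9, 157, 158), (9, 154, 159), (9, 155, 158), (9, 151, 145), (135, 6, 177), (130, 4, 177), (135, 6, 177), (135, 6, 177), (120, 4, 177), (130, 4, 177), (0, 3, 80), (30, 12, 21), (22, 154, 223)]
270 [(8, 153, 155), (9, 156, 155), (9, 155, 155), (9, 156, 154), (9, 153, 155), (130, 4, 177), (130, 4, 177), (135, 6, 177), (140, 4, 176), (120, 4, 177), (130, 4, 177), (17, 16, 113), (19, 101, 43), (22, 156, 204)]
```

Request:
arm_command(
  deltas=[0,0,0,0,0,0.0008,20,0,0,0,0,0,0.0008,60,0,0,0,0,0,0.0008,60,0,0,0,0,0,0.0008,60,0,0,0,0,0,0.01,60,0,0,0,0,0,0.04,60,0,0,0,0,0,0.08,60,0,0,0,0.012,-0.04,0.13,80,0,0,0,0.023,-0.08,0.17,80,0,0,0,0.029,-0.1,0.19,80,0,0,0,0.029,-0.1,0.19,80,0,0,0,0.029,-0.1,0.19,80,0,0,0,0.029,-0.1,0.19,80],
)

```text
clock: 23.1
position: [0.4944, 0.236, 0.2432]
ee_rot: [-1.856, -2.534, 0.001]
force: [-0.7, -0.0, -0.3]
width: 0.873
gripper_force: 0.0
```

```bash
python3 - <<'E'
from h import *
c=cam("wrist");im=optics.get_image("wrist");cv2.imwrite("pics/w7.png",im);S=optics.get_image("side")
np.savez("w7.npz",K=c[0],D=c[1],r=c[2],t=c[3]);go(.467,.3355,.0547,17.4)
cv2.imwrite("pics/c7.png",np.hstack([cv2.resize(im[0:220,150:330],(490,600),interpolation=cv2.INTER_CUBIC),cv2.resize(S[225:384,170:250],(302,600))]))
E
```

```text
turn [ 0.0002 -0.0013 -0.0025] shift [-0.0272  0.0992 -0.188 ] at [0.4942 0.2363 0.2427] t 23.2 j [-0.08  0.39 -0.63  1.73  0.25  1.11 -0.47]
```

View pics/c7.png

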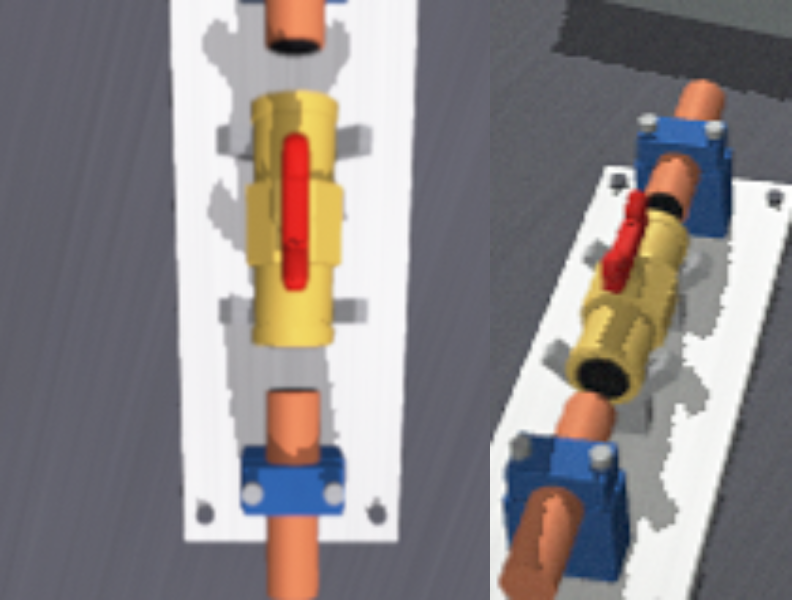

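The valve is seated in both Vs, handle up and in line with the pipes. I'll check that it is midway.

```bash
python3 - <<'E'
from h import *
f=np.load("w7.npz");c=(f["K"],f["D"],f["r"],f["t"])
g=lambda x,y:(150+x/2.722-.3,y/2.727-.3)
q=lambda x,y,z:plane(c,[g(x,y)],z)[0]
u=np.array([-np.sin(np.radians(17.4)),np.cos(np.radians(17.4)),0])
P=dict(farpipe=q(295,46,.05),nearpipe=q(293,391,.06),vfar=q(294,92,.0655),vnear=q(293,347,.06),supf=q(294,141,.045),supn=q(294,311,.045),handle=q(294,212,.085))
for k,v in P.items(): print(k,v.round(4),round(float(v@u),4),round(float(v@[u[1],-u[0],0]),4))
print("gap far",(P['farpipe']-P['vfar'])@u,"near",(P['vnear']-P['nearpipe'])@u,"len",(P['vfar']-P['vnear'])@u)
E
```

```text
farpipe [0.4487 0.3944 0.05  ] 0.2421 0.5461
nearpipe [0.4856 0.2768 0.06  ] 0.119 0.5462
vfar [0.454  0.376  0.0655] 0.223 0.5457
vnear [0.4805 0.2927 0.06  ] 0.1356 0.5461
supf [0.4579 0.3649 0.045 ] 0.2113 0.5461
supn [0.477  0.3058 0.045 ] 0.1491 0.5466
handle [0.4666 0.3359 0.085 ] 0.181 0.5457
gap far 0.019095822527340985 near 0.01665065142014559 len 0.08742464128122274
```

The valve is about 1 mm from midway and on the line, which is good. Now the containers go back, blue first.

Request:
arm_command(
  deltas=[0,0,-0.03,0,-0.04,0,80,0,0,-0.107,0.005,-0.5278,0,80,0,0,-0.107,0.005,-0.5278,0,80,0,0,-0.107,0.005,-0.5278,0,80,0,0,-0.107,0.005,-0.5278,0,80,0,0,-0.107,0.005,-0.5278,0,80,0,0,-0.107,0.005,-0.5278,0,80,0,0,-0.107,0.005,-0.5278,0,80,0,0,-0.107,0.005,-0.5278,0,80,0,0,-0.107,0.005,-0.5278,0,80,0,0,-0.107,0.005,-0.5278,0,80,0,0,-0.107,0.005,-0.5278,0,80,0,0,-0.107,0.005,-0.5278,0,80,0,0,-0.107,0.005,-0.5278,0,80,0,0,-0.107,0.005,-0.5278,0,80],
  force=20,
)

```text
clock: 24.7
position: [0.5009, -0.2905, 0.2436]
ee_rot: [-2.06, -2.371, -0.001]
force: [-0.3, -0.1, -0.3]
width: 0.872
gripper_force: 0.0
```

```bash
python3 - <<'E'
from h import *
go(.4995,-.2915,.114,8);s=sensors.observe();print(s["width"])
im=optics.get_image("side");cs=cam("side")
# side bearing of button
b=blobs(im,(172,120,80),(6,255,255),10,(290,60,350,140));print([q[:3] for q in b[:3]],proj(cs,[[.4995,-.2915,.143]]))
E
```

```text
turn [-0.0005 -0.0001 -0.0005] shift [-0.0014 -0.001  -0.1296] at [ 0.5009 -0.2905  0.2436] t 24.7 j [ 0.72  0.4  -0.4   1.67  0.17  1.11  0.42]
0.871888033807357
[(1537, array([321.7,  78.5]), array([292,  60,  58,  39], dtype=int32)), (41, array([324.9, 118.9]), array([322, 116,   7,   7], dtype=int32))] [[324.41161141 118.73959462]]
```

Request:
arm_command(
  deltas=[0,0,0,-0.001,-0.001,-0.04,80,0,0,0,-0.001,-0.001,-0.075,80,0,0,0,-0.001,-0.001,-0.1,80,0,0,0,-0.001,-0.001,-0.12,80,0,0,0,-0.001,-0.001,-0.1295,80,0,0,0,-0.001,-0.001,-0.1295,80,0,0,0,-0.001,-0.001,-0.1295,40,0,0,0,-0.001,-0.001,-0.1295,40,0,0,0,-0.001,-0.001,-0.1295,40,0,0,0,-0.001,-0.001,-0.1295,40,0,0,0,-0.001,-0.001,-0.1295,40],
  force=20,
)

```text
clock: 25.85
position: [0.4997, -0.2938, 0.1149]
ee_rot: [2.063, 2.367, 0.0]
force: [-1.6, 0.6, 4.8]
width: 0.581
gripper_force: 20.0
```

```bash
python3 - <<'E'
from h import *
go(.5476,.0228,.114,8);s=sensors.observe();print(s["width"]*91.8,s["force"])
E
```

```text
turn [0.0004 0.0006 0.0016] shift [ 0.0479  0.3166 -0.0009] at [ 0.4997 -0.2938  0.1149] t 25.85 j [ 0.7   0.53 -0.36  1.81  0.24  0.84  0.36]
53.35795641884644 [-1.5854654   0.64759905  4.79676618]
```

Request:
arm_command(
  deltas=[0,0,0,0,0,0.015,40,0,0,0,0,0,0.05,40,0,0,0,0,0,0.09,40,0,0,0,0.0015,0.01,0.1,40,0,0,0,0.005,0.035,0.1,40,0,0,0,0.0105,0.07,0.1,40,0,0,0,0.0165,0.11,0.1,40,0,0,0,0.0225,0.15,0.1,40,0,0,0,0.0285,0.19,0.1,40,0,0,0,0.0345,0.23,0.1,40,0,0,0,0.0405,0.27,0.1,40,0,0,0,0.045,0.3,0.1,40,0,0,0,0.0477,0.316,0.09,40,0,0,0,0.0477,0.316,0.06,40,0,0,0,0.0477,0.316,0.03,40,0,0,0,0.0477,0.316,0.012,40,0,0,0,0.0477,0.316,0.006,40,0,0,0,0.0477,0.316,0.004,40,0,0,0,0.0477,0.316,0.004,40,0,0,0,0.0477,0.316,0.004,40],
)

```text
clock: 27.85
position: [0.5477, 0.0226, 0.1192]
ee_rot: [2.063, 2.368, 0.002]
force: [0.5, 0.3, -1.2]
width: 0.581
gripper_force: 20.0
```

```bash
python3 - <<'E'
from h import *
go(.5476,.0228,.114,8);s=sensors.observe();print(s["width"]*91.8,s["force"])
im=optics.get_image("side");cs=cam("side");s=sensors.observe();print(s["position"])
z=.143+.004
b=blobs(im,(172,120,80),(6,255,255),10,(235,140,270,180));print([q[:3] for q in b[:3]],proj(cs,[[.5478,.0224,.147],[.5478,.0324,.147],[.5578,.0224,.147]]))
h=cv2.cvtColor(im,cv2.COLOR_BGR2HSV)
bb=blobs(im,(100,120,30),(125,255,255),60,(225,165,290,240))
for q in bb[:3]: print(q[:3])
E
```

```text
turn [-0.0001  0.0011  0.0016] shift [-0.0001  0.0002 -0.0052] at [0.5477 0.0226 0.1192] t 27.85 j [ 0.19  0.5  -0.45  1.88  0.29  0.83 -0.27]
53.32329618427821 [ 0.50295265  0.29872812 -1.17518432]
[0.54769746 0.02255298 0.11921953]
[(67, array([251.2, 164.3]), array([248, 160,   8,  10], dtype=int32))] [[251.11676571 163.92014414]
 [248.89496909 165.89988983]
 [246.91539708 162.93675459]]
(443, array([251. , 187.7]), array([239, 176,  25,  23], dtype=int32))
(178, array([254.7, 214.2]), array([241, 208,  26,  17], dtype=int32))
```

Request:
arm_command(
  deltas=[0,0,0,0,0,-0.003,40,0,0,0,0,0,-0.0045,40,0,0,0,0,0,-0.0052,40,0,0,0,0,0,-0.0052,40],
)

```text
clock: 28.3
position: [0.5473, 0.0225, 0.1139]
ee_rot: [2.063, 2.368, 0.0]
force: [-2.9, -0.3, 8.7]
width: 0.586
gripper_force: 20.0
```

Request:
arm_command(
  deltas=[0,0,0,0,0,0,80,0,0,0,0,0,0,80,0,0,0,0,0,0.01,80,0,0,0,0,0,0.05,80,0,0,0,0,0,0.1,80,0,0,0,-0.118,-0.382,0.1,80,0,0,0,-0.118,-0.382,0.1,80,0,0,0,-0.118,-0.382,0.1,80,0,0,0,-0.118,-0.382,0.1,80,0,0,0,-0.118,-0.382,0.1,80,0,0,0,-0.118,-0.382,0.1,80,0,0,0,-0.118,-0.382,0.1,80,0,0,0,-0.118,-0.382,0.1,80,0,0,0,-0.118,-0.382,0.1,80,0,0,0,-0.118,-0.382,0.1,80,0,0,0,-0.118,-0.382,0.1,80],
)

```text
clock: 29.9
position: [0.4298, -0.3582, 0.2134]
ee_rot: [2.062, 2.37, 0.001]
force: [-0.8, 0.8, 0.2]
width: 0.874
gripper_force: 0.0
```

```bash
python3 - <<'E'
from h import *
go(.4298,-.3598,.114,8);s=sensors.observe();print(s["width"]*91.8)
im=optics.get_image("side");cs=cam("side")
b=blobs(im,(172,120,80),(6,255,255),10,(235,140,270,180));print([q[:3] for q in b[:2]],proj(cs,[[.5478,.0224,.143]]))
b=blobs(im,(20,120,90),(34,255,255),30,(325,110,380,200));print([q[:3] for q in b[:3]],proj(cs,[[.4298,-.3598,.11],[.4298,-.3598,.02]]))
E
```

```text
turn [-0.0004  0.0004  0.0006] shift [ 0.     -0.0016 -0.0994] at [ 0.4298 -0.3582  0.2134] t 29.9 j [ 0.87  0.39 -0.36  1.75  0.16  1.03  0.59]
80.24057895101727
[(64, array([251.6, 166.8]), array([248, 163,   8,   9], dtype=int32))] [[251.13671932 165.60748215]]
[(327, array([358.1, 133.3]), array([348, 124,  22,  19], dtype=int32)), (310, array([355.3, 156.5]), array([345, 147,  22,  19], dtype=int32))] [[357.21812072 126.10768255]
 [353.88144882 156.45422476]]
```

Request:
arm_command(
  deltas=[0,0,0,0,-0.0012,-0.035,80,0,0,0,0,-0.0012,-0.065,80,0,0,0,0,-0.0012,-0.085,80,0,0,0,0,-0.0012,-0.095,80,0,0,0,0,-0.0012,-0.099,80,0,0,0,0,-0.0012,-0.099,80,0,0,0,0,-0.0012,-0.099,40,0,0,0,0,-0.0012,-0.099,40,0,0,0,0,-0.0012,-0.099,40,0,0,0,0,-0.0012,-0.099,40,0,0,0,0,-0.0012,-0.099,40],
  force=20,
)

```text
clock: 31.05
position: [0.429, -0.361, 0.1144]
ee_rot: [2.064, 2.368, -0.0]
force: [-1.3, -0.1, 3.3]
width: 0.587
gripper_force: 20.0
```

```bash
python3 - <<'E'
from h import *
go(.558,-.0465,.114,8);s=sensors.observe();print(s["width"]*91.8,s["force"])
E
```

```text
turn [0.0003 0.0002 0.0017] shift [ 0.129   0.3145 -0.0004] at [ 0.429  -0.361   0.1144] t 31.05 j [ 0.85  0.5  -0.34  1.86  0.22  0.82  0.54]
53.88534695316498 [-1.31358451 -0.06134853  3.29439319]
```

Request:
arm_command(
  deltas=[0,0,0,0,0,0.015,40,0,0,0,0,0,0.05,40,0,0,0,0,0,0.09,40,0,0,0,0.004,0.01,0.1,40,0,0,0,0.014,0.035,0.1,40,0,0,0,0.029,0.07,0.1,40,0,0,0,0.045,0.11,0.1,40,0,0,0,0.061,0.15,0.1,40,0,0,0,0.078,0.19,0.1,40,0,0,0,0.094,0.23,0.1,40,0,0,0,0.11,0.27,0.1,40,0,0,0,0.123,0.3,0.1,40,0,0,0,0.1285,0.314,0.09,40,0,0,0,0.1285,0.314,0.06,40,0,0,0,0.1285,0.314,0.03,40,0,0,0,0.1285,0.314,0.012,40,0,0,0,0.1285,0.314,0.006,40,0,0,0,0.1285,0.314,0.004,40,0,0,0,0.1285,0.314,0.004,40,0,0,0,0.1285,0.314,0.004,40],
)

```text
clock: 33.05
position: [0.5582, -0.0466, 0.119]
ee_rot: [2.063, 2.367, 0.002]
force: [-1.2, -0.5, -1.4]
width: 0.581
gripper_force: 19.9
```

```bash
python3 - <<'E'
from h import *
go(.5578,-.0467,.114,8);s=sensors.observe();print(s["force"])
im=optics.get_image("side");cs=cam("side");s0=cv2.imread("pics/side0.png")
for I in(s0,im):
  for b in blobs(I,(20,120,90),(34,255,255),50,(250,150,290,230))[:3]: print(b[:3])
print(proj(cs,[[.5572,-.047,.11],[.5572,-.047,.114]]))
E
```

```text
turn [0.     0.0011 0.0016] shift [-0.0004 -0.0001 -0.005 ] at [ 0.5582 -0.0466  0.119 ] t 33.05 j [ 0.3   0.51 -0.43  1.85  0.28  0.84 -0.13]
[-1.18688496 -0.52649464 -1.36810728]
(189, array([268.1, 173.1]), array([256, 164,  19,  21], dtype=int32))
(173, array([269.3, 200.9]), array([265, 190,  11,  22], dtype=int32))
(185, array([266.3, 170.6]), array([256, 162,  17,  20], dtype=int32))
(177, array([269.1, 200.2]), array([265, 188,  11,  24], dtype=int32))
[[261.8373015  164.92153741]
 [261.83880668 163.3474724 ]]
```

Request:
arm_command(
  deltas=[0,0,0,-0.0005,0,-0.003,40,0,0,0,-0.0005,0,-0.0045,40,0,0,0,-0.0005,0,-0.005,40,0,0,0,-0.0005,0,-0.005,40],
)

```text
clock: 33.5
position: [0.5571, -0.0468, 0.1134]
ee_rot: [2.064, 2.368, 0.0]
force: [-1.6, -0.4, 2.7]
width: 0.581
gripper_force: 20.0
```

Request:
arm_command(
  deltas=[0,0,0,0,0,0,80,0,0,0,0,0,0,80,0,0,0,0,0,0.01,80,0,0,0,0,0,0.05,80,0,0,0,0,0,0.1,80,0,0,0,-0.0388,-0.3536,0.1,80,0,0,0,-0.0388,-0.3536,0.1,80,0,0,0,-0.0388,-0.3536,0.1,80,0,0,0,-0.0388,-0.3536,0.1,80,0,0,0,-0.0388,-0.3536,0.1,80,0,0,0,-0.0388,-0.3536,0.1,80,0,0,0,-0.0388,-0.3536,0.1,80,0,0,0,-0.0388,-0.3536,0.1,80,0,0,0,-0.0388,-0.3536,0.1,80,0,0,0,-0.0388,-0.3536,0.1,80],
)

```text
clock: 35.0
position: [0.5189, -0.3988, 0.2134]
ee_rot: [-2.062, -2.37, -0.002]
force: [0.2, 0.7, 0.3]
width: 0.872
gripper_force: 0.0
```

```bash
python3 - <<'E'
from h import *
go(.519,-.4003,.114,8);s=sensors.observe();print(s["width"]*91.8)
E
```

```text
turn [-0.0007  0.0005  0.0007] shift [ 0.0001 -0.0015 -0.0994] at [ 0.5189 -0.3988  0.2134] t 35.0 j [ 0.81  0.54 -0.36  1.51  0.2   1.13  0.54]
80.05355994877368
```

Request:
arm_command(
  deltas=[0,0,0,0,-0.001,-0.035,80,0,0,0,0,-0.001,-0.065,80,0,0,0,0,-0.001,-0.085,80,0,0,0,0,-0.001,-0.095,80,0,0,0,0,-0.001,-0.099,80,0,0,0,0,-0.001,-0.099,80,0,0,0,0,-0.001,-0.099,40,0,0,0,0,-0.001,-0.099,40,0,0,0,0,-0.001,-0.099,40,0,0,0,0,-0.001,-0.099,40,0,0,0,0,-0.001,-0.099,40],
  force=20,
)

```text
clock: 36.1
position: [0.5185, -0.4015, 0.1146]
ee_rot: [2.064, 2.368, 0.0]
force: [-0.8, 0.3, 3.3]
width: 0.583
gripper_force: 20.0
```

```bash
python3 - <<'E'
from h import *
go(.568,-.1155,.114,8);s=sensors.observe();print(s["width"]*91.8,s["force"])
E
```

```text
turn [0.0003 0.0004 0.0016] shift [ 0.0495  0.286  -0.0006] at [ 0.5185 -0.4015  0.1146] t 36.1 j [ 0.8   0.63 -0.34  1.61  0.25  0.94  0.51]
53.52678313301337 [-0.77332009  0.31834052  3.2636791 ]
```

Request:
arm_command(
  deltas=[0,0,0,0,0,0.015,40,0,0,0,0,0,0.05,40,0,0,0,0,0,0.09,40,0,0,0,0.002,0.01,0.1,40,0,0,0,0.006,0.035,0.1,40,0,0,0,0.013,0.075,0.1,40,0,0,0,0.02,0.115,0.1,40,0,0,0,0.028,0.16,0.1,40,0,0,0,0.036,0.205,0.1,40,0,0,0,0.043,0.245,0.1,40,0,0,0,0.048,0.275,0.1,40,0,0,0,0.0493,0.286,0.09,40,0,0,0,0.0493,0.286,0.06,40,0,0,0,0.0493,0.286,0.03,40,0,0,0,0.0493,0.286,0.012,40,0,0,0,0.0493,0.286,0.006,40,0,0,0,0.0493,0.286,0.004,40,0,0,0,0.0493,0.286,0.004,40],
)

```text
clock: 37.9
position: [0.5679, -0.1157, 0.1186]
ee_rot: [2.064, 2.368, 0.0]
force: [-0.5, -0.1, -1.0]
width: 0.581
gripper_force: 20.0
```

```bash
python3 - <<'E'
from h import *
go(.5676,-.1155,.114,8);s=sensors.observe();print(s["width"]*91.8,s["force"])
E
```

```text
turn [0.0001 0.0004 0.0018] shift [-0.0003  0.0002 -0.0046] at [ 0.5679 -0.1157  0.1186] t 37.9 j [ 0.4   0.53 -0.41  1.8   0.27  0.86  0.  ]
53.376515936858 [-0.48716375 -0.13717448 -1.01891628]
```

Lower, release, then rise to a viewpoint at (0.59, −0.08, 0.30) that doesn't block the view.

Request:
arm_command(
  deltas=[0,0,0,0,0,-0.003,40,0,0,0,0,0,-0.0042,40,0,0,0,0,0,-0.0048,40,0,0,0,0,0,-0.0048,40,0,0,0,0,0,-0.0048,80,0,0,0,0,0,-0.0045,80,0,0,0,0,0,0.005,80,0,0,0,0,0,0.045,80,0,0,0,0,0,0.09,80,0,0,0,0.01,-0.02,0.14,80,0,0,0,0.02,-0.05,0.19,80,0,0,0,0.02,-0.05,0.24,80,0,0,0,0.02,-0.05,0.28,80,0,0,0,0.02,-0.05,0.28,80,0,0,0,0.02,-0.05,0.28,80],
)

```text
clock: 39.4
position: [0.588, -0.1651, 0.4003]
ee_rot: [2.062, 2.366, 0.003]
force: [0.4, -0.0, -1.5]
width: 0.872
gripper_force: 0.0
```

```bash
python3 - <<'E'
from h import *
c=cam("wrist");im=optics.get_image("wrist");S=optics.get_image("side");go(.59,-.08,.4,8);cs=cam("side")
h=cv2.cvtColor(im,cv2.COLOR_BGR2HSV)
P={"blue":(.5478,.0224,.148),"yel":(.5572,-.047,.153),"grn":(.5671,-.1164,.148)}
print({k:(proj(c,[v])[0].round(1),proj(cs,[v])[0].round(1)) for k,v in P.items()})
b=blobs(im,(172,120,80),(6,255,255),20,(180,0,300,240))
for q in b[:3]: print("red wrist",q[:3],plane(c,[q[1]],.148)[0])
x0,x1=180,420
cv2.imwrite("pics/c9.png",np.hstack([cv2.resize(im[0:240,180:380],(500,600)),cv2.resize(S[130:250,190:300],(300,327)).repeat(1,0)[0:327] if 0 else cv2.resize(S[130:350,190:300],(300,600))]))
E
```

```text
turn [-0.0002 -0.001   0.0013] shift [0.003  0.0851 0.0028] at [ 0.587  -0.1651  0.3972] t 39.5 j [ 0.47  0.37 -0.43  1.33  0.15  1.48  0.19]
{'blue': (array([240.5,   7.3]), array([251.1, 163.5])), 'yel': (array([240.7,  71.2]), array([261.9, 147.7])), 'grn': (array([241.6, 130.8]), array([271.3, 137.3]))}
red wrist (186, array([238.4,   7.3]), array([232,   0,  14,  17], dtype=int32)) [0.54542311 0.02202781 0.148     ]
```

View pics/c9.png

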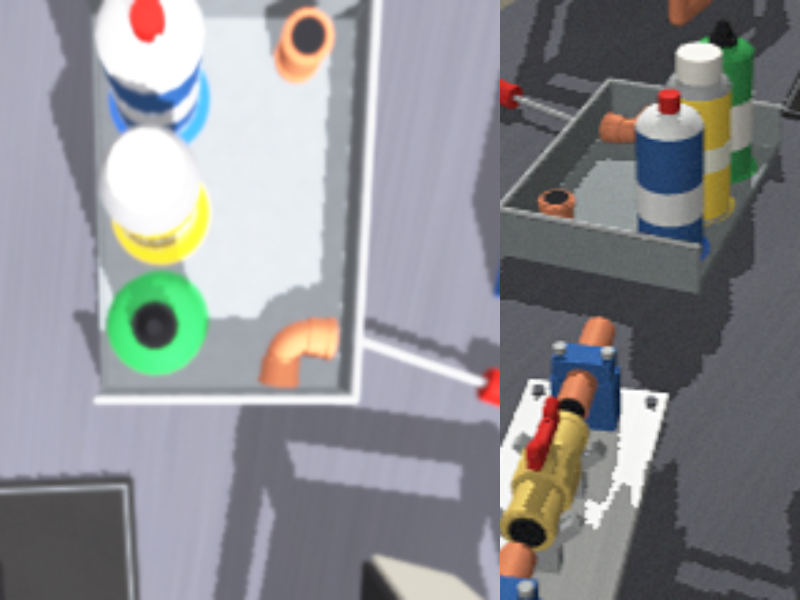

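The containers are back upright on their spots: button at crop (148,20), cap at (150,180) and spout at (155,325), all matching predictions. The valve is seated with its handle up, and the gripper is clear. Handing in.

```bash
python3 -c "
from cell import arm
print(arm.sign_off())"
```

```text
the job is handed in; nothing more can be done
None
```

The job is handed in: the valve lies in the jig's V supports, handle up, in line with the pipes and about 1 mm from midway by my measurement, and all three containers stand back on their own colour spots.

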